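Release the latched key on the finishing machine's switch box

ROBOT

A 6-joint arm with a two-finger parallel gripper is mounted at the origin on the work surface. World frame = base frame: x ahead of the robot, y to its left, z up, the work surface at z = 0. Lengths are in mm, angles in rad, forces in N, time in s.
With the tool pointing down it reaches from about 375 to 900 mm from the base axis. Payload 3.1 kg.
Tool frame: the origin (TCP) lies midway between the tips of the shut fingers; the grasp point (between the pads) lies 19 mm behind it (bot.hold_point_z is the z of the grasp point in the tool frame, in mm); z points along the fingers, y is the line along which they close (so a half turn about z gives the same grasp; the last joint's range is limited). The gripper opens to 87 mm and grips with 3 to 60 N. Pads are 19 mm wide; open, the fingers measure 117 mm over their backs; the gripper's body (75 mm by 190 mm) begins 51 mm behind the grasp point.
Start: joints at [-1.315, 0.527, 1.433, -0, 1.181, -0.178], TCP at [263.287, -566.813, 222.548] pointing down, gripper open.
Joint ranges: [-3.08, 3.08], [-0.75, 2.2], [0.22, 2.44], [-1.43, 4.57], [0, 2.65], [-2.85, 2.85]. Speed limits (rad/s): [2.79, 2.79, 3.14, 3.14, 3.14, 3.14].

INTERFACE

Orientations are given as a unit quaternion [x, y, z, w].
In Python, from cell import telemetry, vision, workorder, spotter, bot gives the robot as it stands.
- The arm moves only by the tool jog_arm, never from a script. Its argument "deltas" is a list of rows, each an object of numbers: "x", "y", "z": the shift along the tool's x, y, z in m; "rx", "ry", "rz": the turn, a rotation vector about the tool's x, y, z in degrees; "fingers": the closure, from -1 (fully open) to 1 (shut). In form: [{"x": .., "y": .., "z": .., "rx": .., "ry": .., "rz": .., "fingers": ..}, ...]. A call has 1 to 5 rows; each row shifts and turns the commanded pose from where the row before left it, along the tool's axes as they then stand; what a row does not reach is not made up. A row lasts 1/10 s, in which the tool goes at most 50 mm and 8.59 degrees, less where a joint would pass 70% of its speed; a pose out of reach is approached as far as the arm can. A call with a gripper value outside its range is refused whole. The fingers move at their own pace and stop on an object; "squeeze" is the grip in N (left out, the last holds). Time passes only in rows, so rows that do not move let the fingers close. It gives the time, the measured TCP pose, the force, the opening and the grip force at its end, in the units of the state.
- telemetry.sense(): the state, without advancing time (a new reading comes with each control period).
- vision.camera(name): name is "scene" or "side" or "wrist"; returns a dict with "image" (480x640x3 uint8, red, green, blue), "fx", "fy", "cx", "cy" (pixels), "R" (3x3) and "t" (3): a world point X has camera coordinates R X + t. Camera axes: x right, y down, z forward; pixel columns grow to the right and rows downward; lengths in mm; the calibration is good to about 2 mm. A picture is of the moment at which its call begins. There is no depth.
- workorder.close_job(): hands the job in; it is judged then, once.
Trained networks look in the newest picture that a camera, given by its name, has taken for a name from the list of things; names that differ only in an ending like _2 or _b are one class to them, and where a whole thing is asked for, a point or a joint stands for the part that bears it (a point fixed in the world has none). Each returns a list of dicts, best first, with "score" (0 to 1); they miss things now and then, are a little off and sometimes report something else, mostly with a low value. They report only what shows in the picture. A call takes as long as a camera call.
- spotter.find_in(camera, target): "rect" ([left, top, width, height] in pixels, round what is visible of it).
- spotter.cut_out(camera, target): "region" (480x640 bool, what is visible of it) and "rect" ([left, top, width, height] in pixels, round what is visible of it).
- spotter.place_of(camera, target): "pixel" ([column, row] in pixels: a listed point, or the origin of a listed thing).
The state is a dict: "t": time; "joint_pos": joint angles; "joint_vel": joint speeds; "joint_torque": joint torques, N m; "tcp_pos": TCP position; "orientation": TCP orientation; "wrist_force": force on the tool from outside, world axes, zero at the start; "wrist_torque": the same for the moment, N m; "grip_width": opening from 0.0 (shut) to 1.0 (fully open); "grasp_force": force on a finger pad.
Only numpy, scipy, OpenCV 4.12 (cv2) and the standard library are available. Lean on these libraries where they do the work, as an engineer would, in place of code of your own. Each camera call takes 0.05 s, during which the arm holds its last target. There are 200 camera calls.

TASK

One of the four white push-on, push-off keys on the finishing machine's switch box has been left latched down. Tap all four with a fingertip, beginning at the red stop button and working along to the far end, so lightly that none of them is pushed in or changes over; then press the one you found latched right home and let it spring up, so that all four stand up and the machine is off. Leave the red stop button and everything lying around alone, pick nothing up, and finish clear of the box.

Things in the scene. Friction and masses are not known exactly. Their poses are not given: they have to be found in the camera images.
- switch_box: Grey switch box screwed to the bench, 110 (x) x 300 (y) x 70 mm (z, up). Origin: centre of its underside; panel at z = 70 mm. From its +y end (the robot's left; yaw within 25 degrees): red mushroom stop button on a yellow disc at y = +110 mm, then the four keys in one row on x = 0 at y = +40, -10, -60, -110 mm. Exactly one key is latched at the start.
- stop_top (a point): Centre of the top of the red mushroom stop button (40 mm across), 41 mm above the panel. Not to be pressed.
- stop (a joint): Travel of the red stop button in m, 0 = out, 0.006 = fully in; it starts to give at about 4.5 N.
- unit_a: Seat of key a: origin on the panel's surface at the key's centre, axes as the switch box. The letter does not tell its place in the row. The key is a white flat-topped cap, 27 (x) x 25 mm (y) at the top, in a 3 mm high black frame. Its top is 15 mm above the panel when up, about 11.5 mm when latched, 7 mm when fully in.
- unit_b: Seat of key b: origin on the panel's surface at the key's centre, axes as the switch box. The letter does not tell its place in the row. The key is a white flat-topped cap, 27 (x) x 25 mm (y) at the top, in a 3 mm high black frame. Its top is 15 mm above the panel when up, about 11.5 mm when latched, 7 mm when fully in.
- unit_c: Seat of key c: origin on the panel's surface at the key's centre, axes as the switch box. The letter does not tell its place in the row. The key is a white flat-topped cap, 27 (x) x 25 mm (y) at the top, in a 3 mm high black frame. Its top is 15 mm above the panel when up, about 11.5 mm when latched, 7 mm when fully in.
- unit_d: Seat of key d: origin on the panel's surface at the key's centre, axes as the switch box. The letter does not tell its place in the row. The key is a white flat-topped cap, 27 (x) x 25 mm (y) at the top, in a 3 mm high black frame. Its top is 15 mm above the panel when up, about 11.5 mm when latched, 7 mm when fully in.
- key_a (a joint): Depth of key a in m: 0 up, about 0.0034 latched, 0.008 fully in. An up key gives from about 3 N (1 mm per further 0.4 N), a latched one from 3.5 to 4 N. Only a push right to the end stop (6.5 N there; 8 to 12 N is sure) changes it over: let go, an up key then stays latched and a latched key springs up.
- key_b (a joint): Depth of key b in m: 0 up, about 0.0034 latched, 0.008 fully in. An up key gives from about 3 N (1 mm per further 0.4 N), a latched one from 3.5 to 4 N. Only a push right to the end stop (6.5 N there; 8 to 12 N is sure) changes it over: let go, an up key then stays latched and a latched key springs up.
- key_c (a joint): Depth of key c in m: 0 up, about 0.0034 latched, 0.008 fully in. An up key gives from about 3 N (1 mm per further 0.4 N), a latched one from 3.5 to 4 N. Only a push right to the end stop (6.5 N there; 8 to 12 N is sure) changes it over: let go, an up key then stays latched and a latched key springs up.
- key_d (a joint): Depth of key d in m: 0 up, about 0.0034 latched, 0.008 fully in. An up key gives from about 3 N (1 mm per further 0.4 N), a latched one from 3.5 to 4 N. Only a push right to the end stop (6.5 N there; 8 to 12 N is sure) changes it over: let go, an up key then stays latched and a latched key springs up.
- last: Yellow plastic shoe last, 266 mm long, 94 mm wide, 102 mm high, loose, standing on its sole near the stop end of the box; origin at the centre of its underside, x towards the toe. Leave alone.
- cone_teal: Teal thread cone, 54 mm across, 97 mm tall, loose, standing beyond the far end of the key row; origin at the centre of its foot. Leave alone.
- cone_white: Off-white thread cone, 54 mm across, 97 mm tall, loose, beside the teal one; origin at the centre of its foot. Leave alone.
- hammer: Shoemaker's hammer, 250 mm long, 26 mm thick, wooden handle, lying loose on the robot's side of the box; origin under its middle, x towards the head. Leave alone.
- tin: Round polish tin, 83 mm across, 27 mm high, loose, behind the box; origin at the centre of its underside. Leave alone.
- awl: Awl, 150 mm long, 27 mm thick wooden handle, lying loose on the robot's side of the box; origin under the end of the handle, x towards the point. Leave alone.
- block: Cork sanding block, 60 by 105 by 33 mm, loose, behind the box; origin at the centre of its underside. Leave alone.

How it is judged:
By the outcome, as a careful person would: the job done as asked, in the order asked, and still so for the second after the job is handed in, with the robot touching nothing.
It also fails if it takes over 48 s, if anything falls off the work surface, if the arm or the gripper's body presses on something with over 40 N, if the wrist force passes 120 N, or if a joint passes its speed limit or range.

## Working session

There is one attempt and no reset: what is moved stays moved. The work goes in short steps, Python scripts to look and compute and a tool call to move; the robot and the scene stay as the last step left them, time stands still between calls to the robot, and variables do not carry over. Pictures are saved under pics/ and viewed, at most 10 in all, crops included, and the job is handed in when it is done.

Besides the shell and the picture viewer there is one more tool, called after ">>>" as a command line: name --argument value ..., lists and objects as JSON in quotes. jog_arm: Moves the arm, as the interface text tells. Its arguments: {"type":"object","properties":{"deltas":{"type":"array"},"squeeze":{"type":"number"}},"required":["deltas"]}

```bash
mkdir -p pics
cat > h.py <<'E'
import numpy as np, cv2
from cell import telemetry, vision, workorder, spotter, bot
def ray(c,p):
    R=np.array(c["R"]);t=np.array(c["t"])
    o=-R.T@t; d=R.T@np.array([(p[0]-c["cx"])/c["fx"],(p[1]-c["cy"])/c["fy"],1.0]); return o,d
def at_z(c,p,z):
    o,d=ray(c,p); return o+d*(z-o[2])/d[2]
def proj(c,X):
    v=np.array(c["R"])@np.array(X)+np.array(c["t"]); return np.array([c["fx"]*v[0]/v[2]+c["cx"],c["fy"]*v[1]/v[2]+c["cy"]])
E
python3 - <<'E'
from h import *
for n in ["scene","side"]:
    c=vision.camera(n); cv2.imwrite(f"pics/{n}0.png",c["image"][:,:,::-1])
    print(n,c["fx"],"cam at",np.round(-np.array(c["R"]).T@np.array(c["t"])))
    for tgt,z in [("stop_top",111),("unit_a",70),("switch_box",0),("last",0),("cone_teal",0),("cone_white",0)]:
        for r in spotter.place_of(n,tgt)[:5]:
            print(tgt,round(r["score"],2),np.round(r["pixel"],1),np.round(at_z(c,r["pixel"],z),1))
s=telemetry.sense(); print({k:np.round(v,3) for k,v in s.items()})
E
```

```text
scene 488.29770405913104 cam at [1302. -159.  588.]
stop_top 0.87 [362.6 207.9] [560.7 120.2 111. ]
stop_top 0.57 [212.5 306.7] [ 757.4 -176.4  111. ]
unit_a 0.53 [266.9 230.8] [524.8 -59.1  70. ]
unit_a 0.51 [324.5 228.5] [548.4  48.7  70. ]
unit_a 0.51 [245.6 231.6] [516.  -98.7  70. ]
unit_a 0.45 [298.2 228.9] [ 5.354e+02 -1.000e-01  7.000e+01]
switch_box 0.9 [305.6 261.7] [550.4   8.6   0. ]
last 0.74 [428.4 256.3] [602.4 248.8   0. ]
cone_teal 0.75 [185.4 277.4] [ 533.6 -223.     0. ]
cone_white 0.76 [198.5 254.7] [ 466.6 -194.3    0. ]
side 494.27359367263483 cam at [ 476. -572.  651.]
stop_top 0.95 [314.  207.2] [578.7 114.4 111. ]
unit_a 0.77 [302.  274.2] [541.9  -7.7  70. ]
unit_a 0.65 [297.1 294.5] [528.8 -50.9  70. ]
unit_a 0.62 [309.9 251.1] [562.2  45.6  70. ]
switch_box 0.76 [306.6 297.9] [550.7   1.8   0. ]
last 0.96 [318.7 210.5] [608.2 243.1   0. ]
cone_teal 0.91 [316.9 421.1] [ 535.3 -227.7    0. ]
cone_teal 0.56 [306.3 297. ] [550.5   4.    0. ]
cone_teal 0.36 [377.1 312.5] [665.6 -47.1   0. ]
cone_white 0.79 [260.4 402.3] [ 458.8 -187.7    0. ]
{'t': np.float64(0.7), 'joint_pos': array([-1.314,  0.527,  1.433,  0.   ,  1.181, -0.178]), 'joint_vel': array([ 0.   , -0.001, -0.001, -0.   , -0.001, -0.   ]), 'joint_torque': array([ 1.0000e-03, -4.3986e+01, -1.7695e+01,  6.3000e-02,  5.0000e-02,
       -0.0000e+00]), 'tcp_pos': array([ 263.296, -566.824,  222.58 ]), 'orientation': array([0.976, 0.216, 0.   , 0.   ]), 'wrist_force': array([-0.405, -0.349,  0.604]), 'wrist_torque': array([ 0.093, -0.065, -0.036]), 'grasp_force': np.float64(0.0), 'grip_width': np.float64(1.003)}
```

View pics/scene0.png

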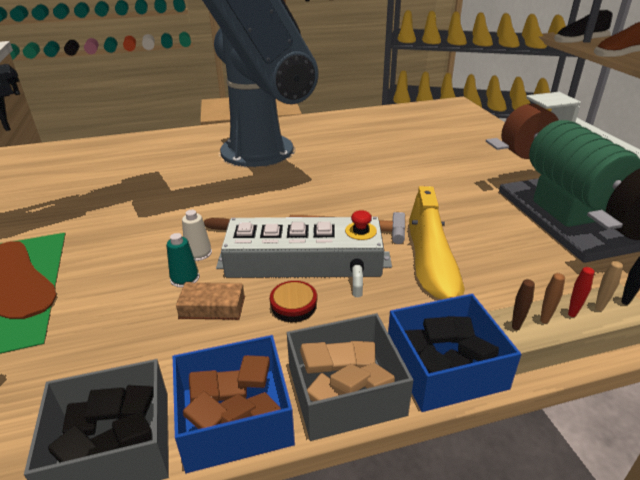

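View pics/side0.png

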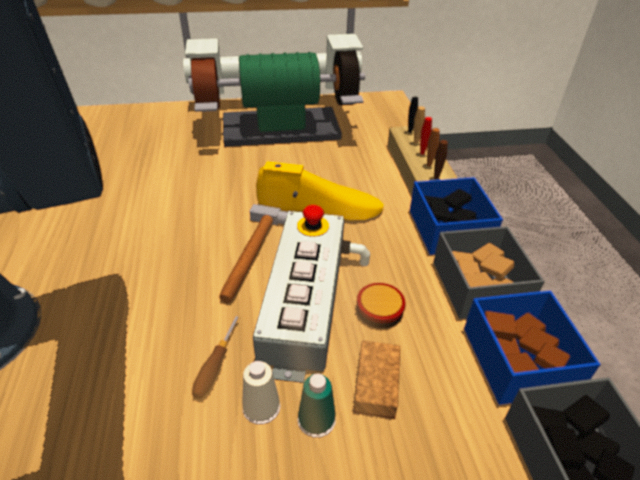

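The scene view shows the box mid-picture: red stop at (362,218), keys at about (323,228), (298,229), (271,230) and (245,230), cones by the far end at (180,260) and (197,232). The side view agrees, with the stop at (313,217) and keys from (308,248) down to (293,318). The box is yawed about -15°, near (548,5). I'll move above it at the current height with the fingers shut.

>>> jog_arm --deltas '[{"x": 0.035,"y": -0.028,"fingers": 1},{"x": 0.035,"y": -0.028,"fingers": 1},{"x": 0.035,"y": -0.028,"fingers": 1},{"x": 0.035,"y": -0.028,"fingers": 1},{"x": 0.035,"y": -0.028,"fingers": 1}]' --squeeze 10

```text
invalid input at $.deltas[0]: expected keys x, y, z, rx, ry, rz, fingers
```

>>> jog_arm --deltas '[{"x": 0.035,"y": -0.028,"fingers": 1},{"x": 0.035,"y": -0.028,"fingers": 1},{"x": 0.035,"y": -0.028,"fingers": 1},{"x": 0.035,"y": -0.028,"fingers": 1},{"x": 0.035,"y": -0.028,"fingers": 1}]'

```text
invalid input at $.deltas[0]: expected keys x, y, z, rx, ry, rz, fingers
```

>>> jog_arm --deltas '[{"x": 0.035,"y": -0.028,"fingers": 1},{"x": 0.035,"y": -0.028,"fingers": 1},{"x": 0.035,"y": -0.028,"fingers": 1},{"x": 0.035,"y": -0.028,"fingers": 1},{"rz": -8.3,"fingers": 1}]'

```text
invalid input at $.deltas[0]: expected keys x, y, z, rx, ry, rz, fingers
```

>>> jog_arm --deltas '[{"rz": -8.3,"fingers": 1},{"rz": -8.3,"fingers": 1},{"rz": -8.3,"fingers": 1},{"rz": -8.3,"fingers": 1},{"rz": -8.3,"fingers": 1}]'

```text
invalid input at $.deltas[0]: expected keys x, y, z, rx, ry, rz, fingers
```

All the keys are needed in each row.

>>> jog_arm --deltas '[{"x": 0.035,"y": -0.028,"z": 0,"rx": 0,"ry": 0,"rz": 0,"fingers": 1},{"x": 0.035,"y": -0.028,"z": 0,"rx": 0,"ry": 0,"rz": 0,"fingers": 1},{"x": 0.035,"y": -0.028,"z": 0,"rx": 0,"ry": 0,"rz": 0,"fingers": 1},{"x": 0.035,"y": -0.028,"z": 0,"rx": 0,"ry": 0,"rz": 0,"fingers": 1},{"x": 0.035,"y": -0.028,"z": 0,"rx": 0,"ry": 0,"rz": 0,"fingers": 1}]' --squeeze 10

```text
t: 1.2
tcp_pos: [363.6, -364.6, 222.7]
orientation: [0.977, 0.215, 0.0, 0.0]
wrist_force: [0.3, -0.0, 0.2]
grip_width: 0.628
grasp_force: 0.0
```

>>> jog_arm --deltas '[{"x": 0.035,"y": -0.028,"z": 0,"rx": 0,"ry": 0,"rz": 0,"fingers": 1},{"x": 0.035,"y": -0.028,"z": 0,"rx": 0,"ry": 0,"rz": 0,"fingers": 1},{"x": 0.035,"y": -0.028,"z": 0,"rx": 0,"ry": 0,"rz": 0,"fingers": 1},{"x": 0.035,"y": -0.028,"z": 0,"rx": 0,"ry": 0,"rz": 0,"fingers": 1},{"x": 0.035,"y": -0.028,"z": 0,"rx": 0,"ry": 0,"rz": 0,"fingers": 1}]'

```text
t: 1.7
tcp_pos: [463.5, -163.9, 222.9]
orientation: [0.976, 0.216, 0.0, 0.0]
wrist_force: [1.2, -0.5, 0.2]
grip_width: 0.169
grasp_force: 0.0
```

>>> jog_arm --deltas '[{"x": 0.035,"y": -0.028,"z": 0,"rx": 0,"ry": 0,"rz": 0,"fingers": 1},{"x": 0.035,"y": -0.028,"z": 0,"rx": 0,"ry": 0,"rz": 0,"fingers": 1},{"x": 0.035,"y": -0.028,"z": 0,"rx": 0,"ry": 0,"rz": 0,"fingers": 1},{"x": 0.035,"y": -0.028,"z": 0,"rx": 0,"ry": 0,"rz": 0,"fingers": 1},{"x": 0,"y": 0,"z": 0,"rx": 0,"ry": 0,"rz": -8.3,"fingers": 1}]'

```text
t: 2.2
tcp_pos: [544.7, -0.2, 222.9]
orientation: [0.957, 0.29, 0.002, -0.0]
wrist_force: [0.4, -0.8, 0.1]
grip_width: 0.005
grasp_force: 0.0
```

>>> jog_arm --deltas '[{"x": 0,"y": 0,"z": 0,"rx": 0,"ry": 0,"rz": -8.3,"fingers": 1},{"x": 0,"y": 0,"z": 0,"rx": 0,"ry": 0,"rz": -8.3,"fingers": 1},{"x": 0,"y": 0,"z": 0,"rx": 0,"ry": 0,"rz": -8.3,"fingers": 1},{"x": 0,"y": 0,"z": 0,"rx": 0,"ry": 0,"rz": -8.3,"fingers": 1},{"x": 0,"y": 0,"z": 0,"rx": 0,"ry": 0,"rz": -8.3,"fingers": 1}]'

```text
t: 2.7
tcp_pos: [542.6, -4.8, 222.7]
orientation: [0.793, 0.609, 0.0, 0.0]
wrist_force: [0.2, 0.1, -0.5]
grip_width: 0.005
grasp_force: 0.0
```

Run:
```python
from h import *
c=vision.camera("wrist"); cv2.imwrite("pics/w0.png",c["image"][:,:,::-1])
print("cam at",np.round(-np.array(c["R"]).T@np.array(c["t"])))
for tgt,z in [("stop_top",111),("unit_a",70),("switch_box",0)]:
    for r in spotter.place_of("wrist",tgt)[:5]:
        print(tgt,round(r["score"],2),np.round(r["pixel"],1),np.round(at_z(c,r["pixel"],z),1))
s=telemetry.sense(); print({k:np.round(v,3) for k,v in s.items()})
```

```text
cam at [565.  74. 386.]
stop_top 0.74 [324.2  38.6] [577.4 113.1 111. ]
unit_a 0.62 [321.4 225. ] [544.3  -5.8  70. ]
unit_a 0.6 [321.7 283. ] [532.4 -51.9  70. ]
unit_a 0.58 [323.3 158. ] [558.6  42.5  70. ]
unit_a 0.47 [316.  334.7] [516.  -95.2  70. ]
switch_box 0.67 [322.  190.9] [548.6   7.2   0. ]
{'t': np.float64(2.9), 'joint_pos': array([-0.215,  0.417,  1.64 ,  0.   ,  1.085,  0.055]), 'joint_vel': array([-0.002,  0.001,  0.001, -0.   , -0.   , -0.006]), 'joint_torque': array([ 1.3000e-02, -3.7420e+01, -1.6261e+01,  6.9000e-02,  3.5000e-02,
       -2.9000e-02]), 'tcp_pos': array([542.661,  -4.894, 222.64 ]), 'orientation': array([0.796, 0.606, 0.   , 0.   ]), 'wrist_force': array([-0.302, -0.004,  0.412]), 'wrist_torque': array([0.028, 0.017, 0.049]), 'grasp_force': np.float64(0.0), 'grip_width': np.float64(0.006)}
```

View pics/w0.png

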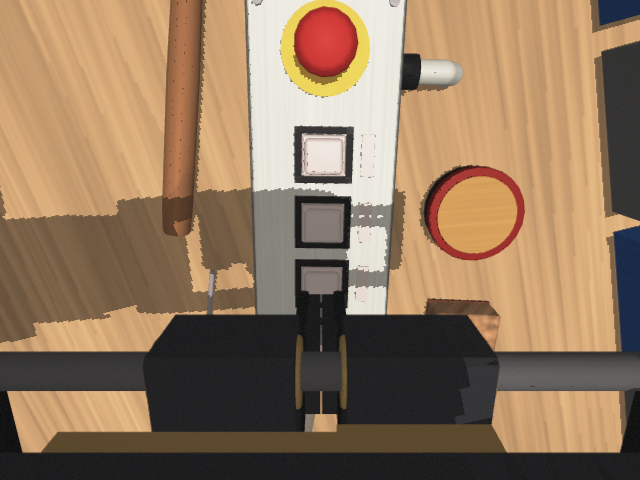

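```bash
cat > fit.py <<'E'
from h import *
from scipy.optimize import least_squares
K=[40,-10,-60,-110]
def world(p,l):
    c,s=np.cos(p[2]),np.sin(p[2]); return np.array([p[0]+c*l[0]-s*l[1],p[1]+s*l[0]+c*l[1],l[2]])
def caps(c,p,zs=(85,)*4,half=0.8):
    """Brightness centroids of the caps near their expected pixels."""
    im=c["image"].astype(int); out=[]
    for y,z in zip(K,zs):
        q=np.array([proj(c,world(p,(dx,y+dy,z))) for dx in(-17,17) for dy in(-17,17)]).astype(np.float32)
        m=np.zeros(im.shape[:2],np.uint8); cv2.fillConvexPoly(m,cv2.convexHull(q).astype(np.int32),1)
        g=im.min(2); t=0.5*(g[m>0].max()+np.percentile(g[m>0],10))
        n,lab,st,ce=cv2.connectedComponentsWithStats(((m>0)&(g>t)).astype(np.uint8))
        i=1+np.argmax(st[1:,4]); out.append((ce[i],st[i]))
    return out
E
python3 - <<'E'
from fit import *
p0=[548,5,np.radians(-14.5)]
cams={n:vision.camera(n) for n in ["side","wrist","scene"]}
obs=[]
for n,c in cams.items():
    for y,u in zip(K,sorted([r["pixel"] for r in spotter.place_of(n,"unit_a") if r["score"]>.4],key=lambda q:-at_z(c,q,70)[1])) if n!="side" else []:
        obs.append((c,(0,y,70),u))
    r=spotter.place_of(n,"stop_top")[0]; obs.append((c,(0,110,111),r["pixel"]))
f=lambda p:np.concatenate([(proj(c,world(p,l))-u) for c,l,u in obs])
s=least_squares(f,p0,loss="soft_l1"); p=s.x
print("net fit",p[:2],np.degrees(p[2]),np.round(f(p),1))
for n,c in cams.items():
    if n=="scene" : pass
    o=caps(c,p); 
    print(n,[(np.round(u,1),int(st[2]),int(st[3]),int(st[4]),np.round(u-proj(c,world(p,(0,y,85))),1)) for (u,st),y in zip(o,K)])
    print("  at z84:",[np.round(at_z(c,u,84)[:2],1) for u,_ in o])
E
```

```text
net fit [547.98651082   7.30336374] -16.453608400711975 [  7.6 -43.   -0.3  -2.9   1.7  -4.   -2.5   1.2   0.3   1.4  -0.7   3.1
  -1.    2.8   0.9   0.9   2.6   0.7  -0.7  -2.6   1.3   1.5]
side [(array([308.1, 243.5]), 21, 14, 224, array([-0.2, -1.3])), (array([304.8, 260.7]), 22, 5, 66, array([ 1.3, -4.5])), (array([298.4, 288.1]), 22, 17, 277, array([0. , 0.6])), (array([293.4, 315.7]), 21, 13, 225, array([0.8, 3.5]))]
  at z84: [array([559.6,  50.1]), array([548.7,   9. ]), array([531. , -50.6]), array([ 517.4, -104.1])]
wrist [(array([322.9, 154.7]), 45, 42, 1734, array([ 0.2, -0.7])), (array([322. , 221.9]), 43, 39, 1625, array([ 0.7, -3.5])), (array([321.4, 279.7]), 41, 32, 1027, array([ 1.4, -9.3])), (array([320.5, 348. ]), 2, 7, 14, array([1.6, 0.9]))]
  at z84: [array([559.6,  46. ]), array([ 5.463e+02, -2.000e-01]), array([533.9, -43.6]), array([517.7, -99.9])]
scene [(array([324.2, 224.2]), 19, 11, 166, array([-0.3, -0.9])), (array([297.6, 224.6]), 19, 11, 172, array([-0.3, -0.6])), (array([271.5, 224.6]), 20, 11, 170, array([ 0. , -0.6])), (array([241.8, 224.7]), 14, 11, 111, array([-3.3, -0.5]))]
  at z84: [array([554.5,  46.4]), array([541.4,  -2.1]), array([527.3, -49.6]), array([ 511.7, -103.9])]
```

The wrist view shows the stop at (325,42), key 1 at (323,155), key 2 at (322,222) and key 3 half hidden by the gripper. Next I'll fit the box pose using the unoccluded first pictures as well, and make an enlarged crop to see which key sits low.

Run:
```python
from fit import *
cs={n:vision.camera(n) for n in ["side","scene","wrist"]}
for n in ["side","scene"]: cs[n]["image"]=cv2.imread(f"pics/{n}0.png")[:,:,::-1]
p=np.array([548,6,np.radians(-16)])
for it in range(3):
    obs=[]
    for n,c in cs.items():
        for i,((u,st),y) in enumerate(zip(caps(c,p),K)):
            if n=="wrist" and i>1: continue
            obs.append((c,(0,y,84.5),u,n,st[4]))
    for n in ["side","scene","wrist"]:
        pass
    f=lambda p:np.concatenate([(proj(c,world(p,l))-u)*(1 if n=="wrist" else 1) for c,l,u,n,a in obs])
    p=least_squares(f,p,loss="soft_l1").x
print(np.round(p[:2],1),np.degrees(p[2]))
for (c,l,u,n,a),r in zip(obs,f(p).reshape(-1,2)): print(n,l[1],np.round(u,1),np.round(r,1),a, np.round(at_z(c,u,84.5)[:2],1))
for y in K: print(y,np.round(world(p,(0,y,85)),1))
im=[cv2.resize(cs["side"]["image"][195:345,255:355],None,fx=4,fy=4,interpolation=cv2.INTER_CUBIC),
 cv2.resize(cs["scene"]["image"][205:255,225:345],None,fx=3.3,fy=3.3,interpolation=cv2.INTER_CUBIC)]
H=np.zeros((600,800,3),np.uint8); H[:600,:400]=im[0]; H[:im[1].shape[0],400:400+im[1].shape[1]]=im[1][:,:400]
H[200:500,400:800]=cv2.resize(cs["wrist"]["image"][110:310,230:420],(400,300))
cv2.imwrite("pics/crop1.png",H[:,:,::-1])
```

```text
[548.3   7.9] -16.23788415070934
side 40 [307.9 243.4] [0.4 1.4] 217 [559.2  49.9]
side -10 [303.5 265.7] [ 0.2 -0.5] 256 [545.   -2.9]
side -60 [298.7 287.9] [-0.1 -0.3] 295 [531.5 -50.5]
side -110 [293.3 311.8] [-0.2  0.3] 326 [517.9 -97.2]
scene 40 [324.2 224.2] [0.6 1.2] 166 [555.3  46.2]
scene -10 [297.7 224.1] [0.6 1.3] 156 [540.6  -1.8]
scene -60 [271.6 224.6] [0.2 1. ] 178 [528.  -49.5]
scene -110 [244.7 223.9] [0.7 1.7] 153 [511.2 -98.2]
wrist 40 [323.1 154.7] [-0.2 -0.3] 1723 [559.5  46.1]
wrist -10 [322.3 222.2] [-0.7  2.2] 1613 [ 5.464e+02 -3.000e-01]
40 [559.4  46.3  85. ]
-10 [545.5  -1.7  85. ]
-60 [531.5 -49.8  85. ]
-110 [517.5 -97.8  85. ]
```

View pics/crop1.png

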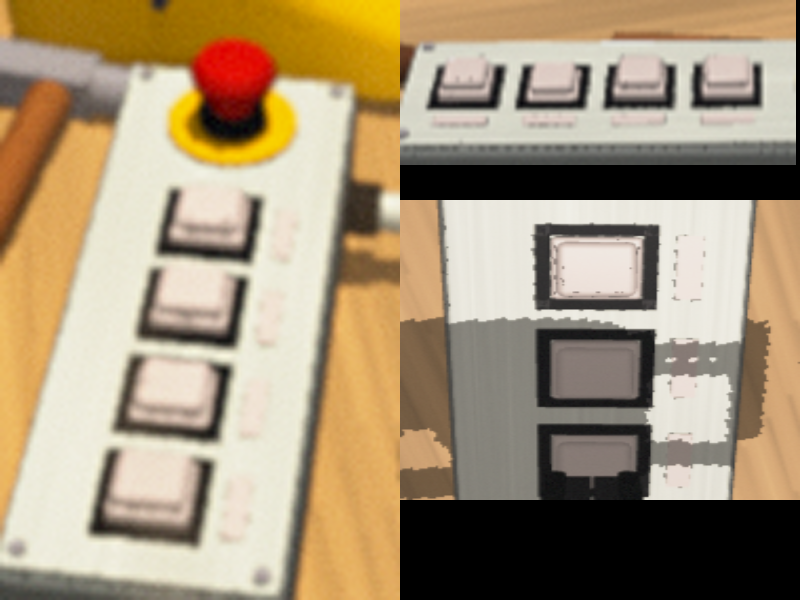

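In the scene crop, the third key from the stop (second from the left) sits lower than the others, so it's probably the latched one. Touch will confirm. Going above key 1 now.

>>> jog_arm --deltas '[{"x": 0,"y": 0,"z": 0,"rx": 0,"ry": 0,"rz": 0.8,"fingers": 1},{"x": 0.027,"y": 0.001,"z": 0.03,"rx": 0,"ry": 0,"rz": 0,"fingers": 1},{"x": 0.027,"y": 0.001,"z": 0.04,"rx": 0,"ry": 0,"rz": 0,"fingers": 1},{"x": 0,"y": 0,"z": 0.04,"rx": 0,"ry": 0,"rz": 0,"fingers": 1},{"x": 0,"y": 0,"z": 0.02,"rx": 0,"ry": 0,"rz": 0,"fingers": 1}]'

```text
t: 3.95
tcp_pos: [557.6, 47.5, 89.5]
orientation: [0.799, 0.602, -0.002, -0.002]
wrist_force: [-0.5, -0.2, 1.3]
grip_width: 0.004
grasp_force: 0.0
```

>>> jog_arm --deltas '[{"x": 0,"y": 0,"z": 0.004,"rx": 0,"ry": 0,"rz": 0,"fingers": 1},{"x": 0,"y": 0,"z": 0,"rx": 0,"ry": 0,"rz": 0,"fingers": 1},{"x": 0,"y": 0,"z": 0,"rx": 0,"ry": 0,"rz": 0,"fingers": 1}]'

```text
t: 4.25
tcp_pos: [560.7, 46.2, 89.8]
orientation: [0.799, 0.601, 0.001, 0.001]
wrist_force: [0.5, -0.3, -0.0]
grip_width: 0.003
grasp_force: 0.0
```

>>> jog_arm --deltas '[{"x": 0,"y": 0,"z": 0,"rx": 0,"ry": 0,"rz": 0,"fingers": 1}]'

```text
t: 4.35
tcp_pos: [560.7, 46.1, 90.1]
orientation: [0.799, 0.601, 0.001, 0.001]
wrist_force: [0.2, -0.1, 0.2]
grip_width: 0.006
grasp_force: 0.0
```

>>> jog_arm --deltas '[{"x": 0,"y": 0,"z": 0.002,"rx": 0,"ry": 0,"rz": 0,"fingers": 1},{"x": 0,"y": 0,"z": 0.0015,"rx": 0,"ry": 0,"rz": 0,"fingers": 1},{"x": 0,"y": 0,"z": 0,"rx": 0,"ry": 0,"rz": 0,"fingers": 1}]'

```text
t: 4.65
tcp_pos: [559.7, 46.3, 85.4]
orientation: [0.799, 0.601, 0.0, 0.0]
wrist_force: [0.6, 0.2, 1.8]
grip_width: 0.008
grasp_force: 0.5
```

>>> jog_arm --deltas '[{"x": 0,"y": 0,"z": 0.0005,"rx": 0,"ry": 0,"rz": 0,"fingers": 1},{"x": 0,"y": 0,"z": 0,"rx": 0,"ry": 0,"rz": 0,"fingers": 1}]'

```text
t: 4.85
tcp_pos: [559.7, 46.4, 84.8]
orientation: [0.799, 0.601, 0.0, 0.0]
wrist_force: [0.0, -0.5, 2.8]
grip_width: 0.007
grasp_force: 1.2
```

Key 1 made contact at z≈85 with under 3 N, so it's up. Back off and go to key 2.

>>> jog_arm --deltas '[{"x": 0,"y": 0,"z": -0.01,"rx": 0,"ry": 0,"rz": 0,"fingers": 1},{"x": -0.025,"y": 0,"z": 0,"rx": 0,"ry": 0,"rz": 0,"fingers": 1},{"x": -0.025,"y": 0,"z": 0,"rx": 0,"ry": 0,"rz": 0,"fingers": 1},{"x": 0,"y": 0,"z": 0.005,"rx": 0,"ry": 0,"rz": 0,"fingers": 1},{"x": 0,"y": 0,"z": 0,"rx": 0,"ry": 0,"rz": 0,"fingers": 1}]'

```text
t: 5.35
tcp_pos: [545.3, -1.7, 89.4]
orientation: [0.8, 0.601, -0.0, -0.001]
wrist_force: [-0.1, 0.8, 0.1]
grip_width: 0.003
grasp_force: 0.0
```

>>> jog_arm --deltas '[{"x": 0,"y": 0,"z": 0.002,"rx": 0,"ry": 0,"rz": 0,"fingers": 1},{"x": 0,"y": 0,"z": 0.001,"rx": 0,"ry": 0,"rz": 0,"fingers": 1},{"x": 0,"y": 0,"z": 0,"rx": 0,"ry": 0,"rz": 0,"fingers": 1},{"x": 0,"y": 0,"z": 0,"rx": 0,"ry": 0,"rz": 0,"fingers": 1}]'

```text
t: 5.75
tcp_pos: [545.7, -1.1, 86.5]
orientation: [0.799, 0.602, 0.0, -0.0]
wrist_force: [0.1, -0.5, 1.0]
grip_width: 0.005
grasp_force: 0.0
```

>>> jog_arm --deltas '[{"x": 0,"y": 0,"z": 0.0007,"rx": 0,"ry": 0,"rz": 0,"fingers": 1},{"x": 0,"y": 0,"z": 0,"rx": 0,"ry": 0,"rz": 0,"fingers": 1}]'

```text
t: 5.95
tcp_pos: [545.6, -1.4, 85.8]
orientation: [0.799, 0.601, -0.0, -0.0]
wrist_force: [-1.0, -0.3, -0.4]
grip_width: 0.005
grasp_force: 0.0
```

>>> jog_arm --deltas '[{"x": 0,"y": 0,"z": 0.0005,"rx": 0,"ry": 0,"rz": 0,"fingers": 1},{"x": 0,"y": 0,"z": 0,"rx": 0,"ry": 0,"rz": 0,"fingers": 1}]'

```text
t: 6.15
tcp_pos: [545.7, -1.6, 85.4]
orientation: [0.799, 0.601, 0.0, -0.0]
wrist_force: [0.4, 0.8, 0.4]
grip_width: 0.002
grasp_force: 0.3
```

>>> jog_arm --deltas '[{"x": 0,"y": 0,"z": 0.0005,"rx": 0,"ry": 0,"rz": 0,"fingers": 1},{"x": 0,"y": 0,"z": 0,"rx": 0,"ry": 0,"rz": 0,"fingers": 1}]'

```text
t: 6.35
tcp_pos: [545.7, -1.6, 85.0]
orientation: [0.799, 0.601, 0.0, 0.0]
wrist_force: [0.4, 1.2, 2.5]
grip_width: 0.006
grasp_force: 1.1
```

Key 2 contacts at z≈85 too, so it's up. Key 3 next.

>>> jog_arm --deltas '[{"x": 0,"y": 0,"z": -0.01,"rx": 0,"ry": 0,"rz": 0,"fingers": 1},{"x": -0.025,"y": 0,"z": 0,"rx": 0,"ry": 0,"rz": 0,"fingers": 1},{"x": -0.025,"y": 0,"z": 0,"rx": 0,"ry": 0,"rz": 0,"fingers": 1},{"x": 0,"y": 0,"z": 0.005,"rx": 0,"ry": 0,"rz": 0,"fingers": 1},{"x": 0,"y": 0,"z": 0.003,"rx": 0,"ry": 0,"rz": 0,"fingers": 1}]'

```text
t: 6.85
tcp_pos: [531.8, -49.9, 87.0]
orientation: [0.8, 0.601, 0.0, -0.0]
wrist_force: [0.7, -0.8, -0.5]
grip_width: 0.004
grasp_force: 0.0
```

>>> jog_arm --deltas '[{"x": 0,"y": 0,"z": 0.0015,"rx": 0,"ry": 0,"rz": 0,"fingers": 1},{"x": 0,"y": 0,"z": 0,"rx": 0,"ry": 0,"rz": 0,"fingers": 1},{"x": 0,"y": 0,"z": 0,"rx": 0,"ry": 0,"rz": 0,"fingers": 1}]'

```text
t: 7.15
tcp_pos: [531.8, -48.9, 85.3]
orientation: [0.799, 0.602, -0.0, -0.0]
wrist_force: [0.3, 0.7, -0.7]
grip_width: 0.005
grasp_force: 0.0
```

>>> jog_arm --deltas '[{"x": 0,"y": 0,"z": 0.0005,"rx": 0,"ry": 0,"rz": 0,"fingers": 1},{"x": 0,"y": 0,"z": 0,"rx": 0,"ry": 0,"rz": 0,"fingers": 1}]'

```text
t: 7.35
tcp_pos: [531.8, -49.3, 84.9]
orientation: [0.799, 0.601, 0.0, 0.0]
wrist_force: [0.4, 0.1, 0.6]
grip_width: 0.007
grasp_force: 0.0
```

No contact at 84.9, which fits a latched key. Stepping on down.

>>> jog_arm --deltas '[{"x": 0,"y": 0,"z": 0.0007,"rx": 0,"ry": 0,"rz": 0,"fingers": 1},{"x": 0,"y": 0,"z": 0,"rx": 0,"ry": 0,"rz": 0,"fingers": 1}]'

```text
t: 7.55
tcp_pos: [531.7, -49.6, 84.1]
orientation: [0.799, 0.601, -0.0, -0.0]
wrist_force: [0.5, -0.3, -0.2]
grip_width: 0.005
grasp_force: 0.0
```

>>> jog_arm --deltas '[{"x": 0,"y": 0,"z": 0.001,"rx": 0,"ry": 0,"rz": 0,"fingers": 1},{"x": 0,"y": 0,"z": 0.0008,"rx": 0,"ry": 0,"rz": 0,"fingers": 1},{"x": 0,"y": 0,"z": 0,"rx": 0,"ry": 0,"rz": 0,"fingers": 1}]'

```text
t: 7.85
tcp_pos: [531.6, -49.7, 82.2]
orientation: [0.799, 0.601, -0.0, -0.0]
wrist_force: [0.3, 0.9, -0.0]
grip_width: 0.007
grasp_force: 0.0
```

>>> jog_arm --deltas '[{"x": 0,"y": 0,"z": 0.0004,"rx": 0,"ry": 0,"rz": 0,"fingers": 1},{"x": 0,"y": 0,"z": 0,"rx": 0,"ry": 0,"rz": 0,"fingers": 1}]'

```text
t: 8.05
tcp_pos: [531.8, -49.7, 82.0]
orientation: [0.799, 0.601, 0.0, 0.0]
wrist_force: [0.0, -0.1, -0.3]
grip_width: 0.008
grasp_force: 0.1
```

>>> jog_arm --deltas '[{"x": 0,"y": 0,"z": 0.0004,"rx": 0,"ry": 0,"rz": 0,"fingers": 1},{"x": 0,"y": 0,"z": 0,"rx": 0,"ry": 0,"rz": 0,"fingers": 1}]'

```text
t: 8.25
tcp_pos: [531.8, -49.7, 81.7]
orientation: [0.799, 0.601, 0.0, 0.0]
wrist_force: [-0.1, 0.4, 1.5]
grip_width: 0.009
grasp_force: 0.7
```

Key 3 contacts at z≈81.7, so it's the latched one. Now tap key 4.

>>> jog_arm --deltas '[{"x": 0,"y": 0,"z": -0.013,"rx": 0,"ry": 0,"rz": 0,"fingers": 1},{"x": -0.025,"y": 0,"z": 0,"rx": 0,"ry": 0,"rz": 0,"fingers": 1},{"x": -0.025,"y": 0,"z": 0,"rx": 0,"ry": 0,"rz": 0,"fingers": 1},{"x": 0,"y": 0,"z": 0.005,"rx": 0,"ry": 0,"rz": 0,"fingers": 1},{"x": 0,"y": 0,"z": 0.003,"rx": 0,"ry": 0,"rz": 0,"fingers": 1}]'

```text
t: 8.75
tcp_pos: [518.0, -97.9, 86.9]
orientation: [0.8, 0.601, 0.0, 0.0]
wrist_force: [-0.5, 0.2, 0.7]
grip_width: 0.004
grasp_force: 0.0
```

>>> jog_arm --deltas '[{"x": 0,"y": 0,"z": 0.001,"rx": 0,"ry": 0,"rz": 0,"fingers": 1},{"x": 0,"y": 0,"z": 0,"rx": 0,"ry": 0,"rz": 0,"fingers": 1},{"x": 0,"y": 0,"z": 0,"rx": 0,"ry": 0,"rz": 0,"fingers": 1}]'

```text
t: 9.05
tcp_pos: [518.0, -96.9, 85.5]
orientation: [0.799, 0.602, 0.0, -0.0]
wrist_force: [0.8, -0.2, -1.0]
grip_width: 0.003
grasp_force: 0.0
```

>>> jog_arm --deltas '[{"x": 0,"y": 0,"z": 0.0004,"rx": 0,"ry": 0,"rz": 0,"fingers": 1},{"x": 0,"y": 0,"z": 0,"rx": 0,"ry": 0,"rz": 0,"fingers": 1}]'

```text
t: 9.25
tcp_pos: [518.1, -97.1, 85.3]
orientation: [0.799, 0.601, 0.0, -0.0]
wrist_force: [0.7, 0.9, 1.5]
grip_width: 0.002
grasp_force: 0.7
```

>>> jog_arm --deltas '[{"x": 0,"y": 0,"z": 0,"rx": 0,"ry": 0,"rz": 0,"fingers": 1}]'

```text
t: 9.35
tcp_pos: [518.0, -97.3, 85.3]
orientation: [0.799, 0.601, 0.0, -0.0]
wrist_force: [0.8, 1.1, 2.0]
grip_width: 0.009
grasp_force: 0.7
```

All four are tapped. Return to key 3 and press it home.

>>> jog_arm --deltas '[{"x": 0,"y": 0,"z": -0.01,"rx": 0,"ry": 0,"rz": 0,"fingers": 1},{"x": 0.025,"y": 0,"z": 0,"rx": 0,"ry": 0,"rz": 0,"fingers": 1},{"x": 0.025,"y": 0,"z": 0,"rx": 0,"ry": 0,"rz": 0,"fingers": 1},{"x": 0,"y": 0,"z": 0,"rx": 0,"ry": 0,"rz": 0,"fingers": 1},{"x": 0,"y": 0,"z": 0.008,"rx": 0,"ry": 0,"rz": 0,"fingers": 1}]'

```text
t: 9.85
tcp_pos: [532.8, -49.9, 88.1]
orientation: [0.799, 0.602, 0.001, 0.001]
wrist_force: [-0.7, 0.0, 0.2]
grip_width: 0.003
grasp_force: 0.0
```

>>> jog_arm --deltas '[{"x": 0,"y": 0,"z": 0.004,"rx": 0,"ry": 0,"rz": 0,"fingers": 1},{"x": 0,"y": 0,"z": 0.002,"rx": 0,"ry": 0,"rz": 0,"fingers": 1},{"x": 0,"y": 0,"z": 0.002,"rx": 0,"ry": 0,"rz": 0,"fingers": 1},{"x": 0,"y": 0,"z": 0.0015,"rx": 0,"ry": 0,"rz": 0,"fingers": 1},{"x": 0,"y": 0,"z": 0,"rx": 0,"ry": 0,"rz": 0,"fingers": 1}]'

```text
t: 10.35
tcp_pos: [531.3, -50.3, 77.9]
orientation: [0.799, 0.601, -0.001, -0.0]
wrist_force: [-2.1, -1.2, 6.7]
grip_width: 0.009
grasp_force: 3.6
```

>>> jog_arm --deltas '[{"x": 0,"y": 0,"z": 0.001,"rx": 0,"ry": 0,"rz": 0,"fingers": 1},{"x": 0,"y": 0,"z": 0,"rx": 0,"ry": 0,"rz": 0,"fingers": 1}]'

```text
t: 10.55
tcp_pos: [531.3, -50.3, 77.3]
orientation: [0.799, 0.601, -0.0, 0.0]
wrist_force: [-3.3, -1.1, 7.6]
grip_width: 0.003
grasp_force: 4.3
```

>>> jog_arm --deltas '[{"x": 0,"y": 0,"z": 0.001,"rx": 0,"ry": 0,"rz": 0,"fingers": 1},{"x": 0,"y": 0,"z": 0,"rx": 0,"ry": 0,"rz": 0,"fingers": 1}]'

```text
t: 10.75
tcp_pos: [531.3, -50.3, 77.0]
orientation: [0.799, 0.601, -0.0, 0.0]
wrist_force: [-3.5, -0.4, 12.7]
grip_width: -0.001
grasp_force: 6.3
```

Key 3 reached the end stop at 77.0 with 12.7 N. Release it straight up, then move clear and check.

>>> jog_arm --deltas '[{"x": 0,"y": 0,"z": -0.005,"rx": 0,"ry": 0,"rz": 0,"fingers": 1},{"x": 0,"y": 0,"z": -0.015,"rx": 0,"ry": 0,"rz": 0,"fingers": 1},{"x": 0,"y": 0,"z": -0.04,"rx": 0,"ry": 0,"rz": 0,"fingers": 1},{"x": 0,"y": 0,"z": -0.045,"rx": 0,"ry": 0,"rz": 0,"fingers": 1},{"x": 0,"y": 0,"z": -0.045,"rx": 0,"ry": 0,"rz": 0,"fingers": 1}]'

```text
t: 11.25
tcp_pos: [531.3, -49.9, 226.6]
orientation: [0.799, 0.601, -0.0, -0.0]
wrist_force: [1.8, -0.2, 0.2]
grip_width: 0.003
grasp_force: 0.0
```

>>> jog_arm --deltas '[{"x": -0.045,"y": 0,"z": 0,"rx": 0,"ry": 0,"rz": 0,"fingers": 1},{"x": -0.045,"y": 0,"z": 0,"rx": 0,"ry": 0,"rz": 0,"fingers": 1},{"x": -0.045,"y": 0,"z": 0,"rx": 0,"ry": 0,"rz": 0,"fingers": 1},{"x": -0.045,"y": 0,"z": 0,"rx": 0,"ry": 0,"rz": 0,"fingers": 1},{"x": -0.045,"y": 0,"z": 0,"rx": 0,"ry": 0,"rz": 0,"fingers": 1}]'

```text
t: 11.75
tcp_pos: [468.5, -267.7, 225.5]
orientation: [0.799, 0.601, 0.0, 0.0]
wrist_force: [1.6, 0.1, 0.1]
grip_width: 0.009
grasp_force: 0.0
```

>>> jog_arm --deltas '[{"x": 0,"y": 0,"z": 0,"rx": 0,"ry": 0,"rz": 0,"fingers": 1},{"x": 0,"y": 0,"z": 0,"rx": 0,"ry": 0,"rz": 0,"fingers": 1},{"x": 0,"y": 0,"z": 0,"rx": 0,"ry": 0,"rz": 0,"fingers": 1}]'

```text
t: 12.05
tcp_pos: [469.1, -264.8, 225.3]
orientation: [0.799, 0.601, 0.0, -0.001]
wrist_force: [-0.3, -0.4, -0.0]
grip_width: 0.009
grasp_force: 0.0
```

Run:
```python
from h import *
a=cv2.imread("pics/scene0.png"); b=vision.camera("scene")["image"][:,:,::-1]; w=vision.camera("wrist")["image"][:,:,::-1]
H=np.zeros((600,800,3),np.uint8)
for i,im in enumerate([a,b]): H[i*160:i*160+156,:390]=cv2.resize(im[205:257,220:350],(390,156),interpolation=cv2.INTER_CUBIC)
H[:300,400:]=cv2.resize(np.ascontiguousarray(b),(400,300)); H[300:,400:]=cv2.resize(np.ascontiguousarray(w),(400,300))
cv2.imwrite("pics/after.png",H)
```

```text
(no output)
```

View pics/after.png

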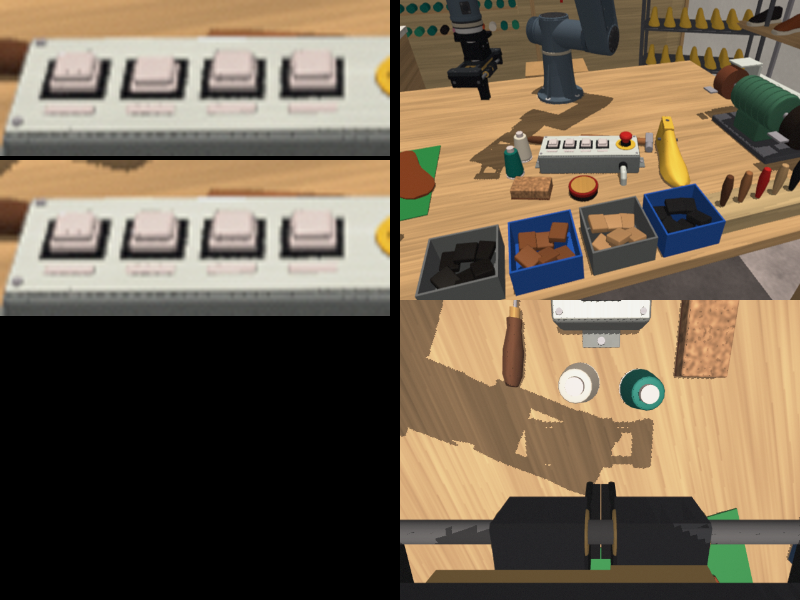

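In the "after" crop (lower left), the third key's cap, second from the left at about (153,222), now stands as high as the other three; before, it sat lower. Nothing else has moved, so I'm handing in.

```bash
python3 -c "
from cell import workorder; print(workorder.close_job())"
```

```text
the job is handed in; nothing more can be done
None
```

I tapped all four keys in order from the stop end, each under about 3 N. The third was latched, so I pressed it home at 12.7 N and it sprang up; in the last picture all four stand up, the arm is clear of the box, and the job is handed in.

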